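Sweep the piping nozzles through the board's opening into the wash tub

ROBOT

A 7-joint arm with a two-finger parallel gripper is mounted at the origin on a cart in front of the work surface, level with it; the furniture and walls round the work are solid. World frame = base frame: x ahead of the robot, y to its left, z up, the work surface at z = 0. Lengths are in m, angles in rad, forces in N, time in s.
With the tool pointing down it reaches from about 0.4 to 0.85 m from the base axis. Payload 4.5 kg.
Tool frame: the origin (TCP) lies midway between the tips of the shut fingers; the grasp point (between the pads) lies behind it (bot.grasp_offset is the z of the grasp point in the tool frame, in m); z points along the fingers, y is the line along which they close (so a half turn about z gives the same grasp; the last joint's range is limited). The gripper opens to 85 mm and grips with 20 to 120 N. Pads are 22 mm wide; open, the fingers measure 114 mm over their backs; the gripper's body (76 mm by 85 mm) begins 54 mm behind the grasp point. The pads swing forward as they close: fully open they stand 13 mm farther back than shut.
Start: joints at [-1.308, 0.689, -0.195, 1.565, 0.157, 0.902, -0.215], TCP at [0.142, 0.609, 0.231] pointing down, gripper open.
Joint ranges: [-3.01, 3.01], [-0.46, 2.08], [-1.47, 1.51], [0.13, 2.56], [-1, 4.14], [0.04, 2.09], [-2.66, 2.66]. Speed limits (rad/s): [2.57, 2.57, 3.14, 3.14, 3.14, 3.14, 3.14].

INTERFACE

Orientations are given as a unit quaternion [x, y, z, w].
In Python, from rig import bot gives the robot as it stands. The module is installed in compiled form; this text tells all that it offers. Calls block until the motion is done:
- bot.move_to(position, orientation): joint-space move of the TCP to a pose.
- bot.line_to(position, orientation=None, rate=0.15, until_force=None): straight line of the TCP; orientation=None keeps the orientation; rate is the mean speed in m/s. With until_force (N) it stops when the force on the tool has changed by that much, and returns True; else False.
- bot.movej(angles): joint-space move.
- bot.set_gripper(opening, grip_force=None): finger opening in m; grip_force is the grip in N (None keeps the last); returns when the fingers have stopped.
- bot.sleep(seconds).
- bot.ik(position, orientation): joint angles nearest the present ones, or None.
- bot.sense(): the state.
- bot.get_image(name): name is "scene" or "top" or "wrist"; returns a dict with "frame" (384x512x3 uint8, blue, green, red), "vertical_fov" (degrees; the focal length in pixels is half the picture's height over the tangent of half this angle, whatever the lens; pixels are square), "cx", "cy" (the principal point, pixels), "R" (3x3) and "t" (3): a world point X has camera coordinates R X + t. Camera axes: x right, y down, z forward; pixel columns grow to the right and rows downward; lengths in m; the calibration is good to about 2 mm. A picture is of the moment at which its call begins. There is no depth.
A pose or a line that the arm cannot do raises bot.MotionError and nothing moves.
- bot.job_done(): hands the job in; it is judged then, once.
Trained networks look in the newest picture that a camera, given by its name, has taken for a name from the list of things; names that differ only in an ending like _2 or _b are one class to them, and where a whole thing is asked for, a point or a joint stands for the part that bears it (a point fixed in the world has none). Each returns a list of dicts, best first, with "p" (0 to 1); they miss things now and then, are a little off and sometimes report something else, mostly with a low value. They report only what shows in the picture. A call takes as long as a camera call.
- bot.search_frame(thing, camera): "centre" ([column, row] as shares, 0 to 1, of the picture: columns of its width, rows of its height, amid what is visible of it).
- bot.trace(thing, camera): "mask" (384x512 bool, what is visible of it) and "centre" ([column, row] as shares, 0 to 1, of the picture: columns of its width, rows of its height, amid what is visible of it).
The state is a dict: "time": time; "joint_positions": joint angles; "joint_velocities": joint speeds; "tau": joint torques, N m; "position": TCP position; "tcp_rot": TCP orientation; "ft_force": force on the tool from outside, world axes, zero at the start; "moment": the same for the moment, N m; "opening": finger opening in m; "grip_force": force on a finger pad.
Only numpy, scipy, OpenCV 4.12 (cv2) and the standard library are available. Lean on these libraries where they do the work, as an engineer would, in place of code of your own. Each camera call takes 0.05 s, during which the arm holds its last target. There are 200 camera calls.

TASK

Clear the three steel piping nozzles off the wooden board: sweep them with the fingertips across the board and through its rectangular opening, so that all three end up in the white tub underneath. Only push them along the board, do not pick them up, and leave the ring-shaped pastry cutter standing where it is on the board.

Things in the scene. Friction and masses are not known exactly. Their poses are not given: they have to be found in the camera images.
- board: fixed wooden board on short legs, 300 mm (its x) by 400 mm (its y), level, no rim or lip; top face 80 mm above the table, 18 mm thick. Origin under its centre at table height, z up. Its rectangular through opening is centred at x 0, y +115 mm
- opening (a point): centre of the rectangular through opening, level with the board's top face; axes as the board's: 130 mm along x, 90 mm along y
- tub_floor (a point): centre of the inner floor of the white open tub that stands fixed under the opening: 194 mm along the board's x, 124 mm along its y, rim 58 mm above the table, floor 8 mm. It is larger than the opening, so whatever goes through lands in it
- ring_cutter: loose ring-shaped stainless pastry cutter, 48 mm across and 43 mm tall, standing on the board among the nozzles; origin at the centre of its underside; stays where it is. The straight way from each nozzle to the centre of the opening passes clear of it
- nozzle_a: loose stainless piping nozzle, a cone 40 mm tall, 25 mm wide at the foot and narrower at the top, some 12 g; stands on its wide end on the board, about 0.1 to 0.25 m from the opening's centre; origin at the centre of its wide end, z axis along the cone to its narrow end. Pushed high it topples; pushed within 15 mm of the board it slides upright
- nozzle_b: loose stainless piping nozzle, a cone 40 mm tall, 25 mm wide at the foot and narrower at the top, some 12 g; stands on its wide end on the board, about 0.1 to 0.25 m from the opening's centre; origin at the centre of its wide end, z axis along the cone to its narrow end. Pushed high it topples; pushed within 15 mm of the board it slides upright
- nozzle_c: loose stainless piping nozzle, a cone 40 mm tall, 25 mm wide at the foot and narrower at the top, some 12 g; stands on its wide end on the board, about 0.1 to 0.25 m from the opening's centre; origin at the centre of its wide end, z axis along the cone to its narrow end. Pushed high it topples; pushed within 15 mm of the board it slides upright

How it is judged:
At the end, for the whole second after the job is handed in: All three nozzles lie at rest in the tub under the opening (within the tub's outline, below its rim, 58 mm above the table), and the ring cutter stands upright on the board within 20 mm of where it was (x of nozzle_a in the frame of board between -0.098 and 0.098 m and y of nozzle_a in the frame of board between 0.053 and 0.177 m and height (world z) of each of nozzle_a, nozzle_b, nozzle_c below 0.058 m and linear speed of each of nozzle_a, nozzle_b, nozzle_c below 0.05 m/s and x of nozzle_b in the frame of board between -0.098 and 0.098 m and y of nozzle_b in the frame of board between 0.053 and 0.177 m and x of nozzle_c in the frame of board between -0.098 and 0.098 m and y of nozzle_c in the frame of board between 0.053 and 0.177 m and distance of ring_cutter from where it was at the start of the episode below 0.02 m and angle between ring_cutter's own z axis and vertical below 0.2 rad); the robot touches nothing.
It fails at once if a nozzle was picked up (its wide end rose more than 22 mm above the board's top) (height (world z) of any of nozzle_a, nozzle_b, nozzle_c above 0.102 m).
It fails at once if the ring cutter was pushed more than 20 mm or knocked over (distance of ring_cutter from where it was at the start of the episode above 0.02 m or angle between ring_cutter's own z axis and vertical above 0.4 rad).
It also fails if it takes over 58 s, if anything falls off the work surface, if the arm or the gripper's body presses on something with over 40 N, if the wrist force passes 120 N, or if a joint passes its speed limit or range.

## Working session

There is one attempt and no reset: what is moved stays moved. The work goes in short steps, each a Python script; the robot and the scene stay as the last script left them, time stands still between calls to the robot, and variables do not carry over. Pictures are saved under pics/ and viewed, at most 10 in all, crops included, and the job is handed in when it is done.

```bash
mkdir -p pics; cat > h.py <<'E'
from rig import bot
import numpy as np, cv2
def cam(n):
    im=bot.get_image(n); f=192/np.tan(np.radians(im["vertical_fov"])/2)
    return im,f
def ray(im,f,u,v,z):
    R=np.array(im["R"]);t=np.array(im["t"])
    d=R.T@np.array([(u-im["cx"])/f,(v-im["cy"])/f,1]);c=-R.T@t
    return c+d*(z-c[2])/d[2]
def proj(im,f,X):
    p=np.array(im["R"])@np.array(X)+np.array(im["t"]);return [f*p[0]/p[2]+im["cx"],f*p[1]/p[2]+im["cy"]]
E
python3 - <<'E'
from h import *
s=bot.sense();print(s["time"],s["tcp_rot"],s["position"],bot.grasp_offset)
fr=[]
for n in["top","scene"]:
    im,f=cam(n);cv2.imwrite(f"pics/{n}0.png",im["frame"])
    print(n,f,-np.array(im["R"]).T@np.array(im["t"]))
    for th,z in[("nozzle_a",.1),("ring_cutter",.1),("board",.08),("opening",.08)]:
        try:
            for d in bot.trace(th,n)[:6]:
                u,v=d["centre"][0]*512,d["centre"][1]*384
                print(th,round(d["p"],2),round(u),round(v),ray(im,f,u,v,z).round(3),d["mask"].sum())
        except Exception as e: print(th,e)
E
```

```text
0.0 [ 1.14120672e-01  9.93466441e-01 -9.49278136e-04 -3.99542355e-05] [0.14164667 0.60805811 0.23044685] -0.0187
top 478.4099300253921 [0.42958516 0.07788856 0.99712698]
nozzle_a 0.5 287 126 [0.669 0.005 0.1  ] 132
ring_cutter 0.53 342 186 [ 0.553 -0.101  0.1  ] 295
board 0.75 280 180 [0.566 0.017 0.08 ] 30852
opening 0.69 280 186 [0.553 0.015 0.08 ] 30455
scene 487.5111231816753 [ 0.05985391 -0.33917157  0.68417157]
nozzle_a 0.64 341 203 [ 0.605 -0.097  0.1  ] 246
nozzle_a 0.6 257 239 [ 0.453 -0.036  0.1  ] 265
nozzle_a 0.51 310 160 [0.667 0.007 0.1  ] 187
ring_cutter 0.68 316 226 [ 0.537 -0.093  0.1  ] 938
board 0.63 256 238 [ 0.468 -0.024  0.08 ] 299
board 0.6 281 214 [ 0.538 -0.023  0.08 ] 28841
opening 0.71 280 209 [ 0.545 -0.014  0.08 ] 28958
```

View pics/top0.png

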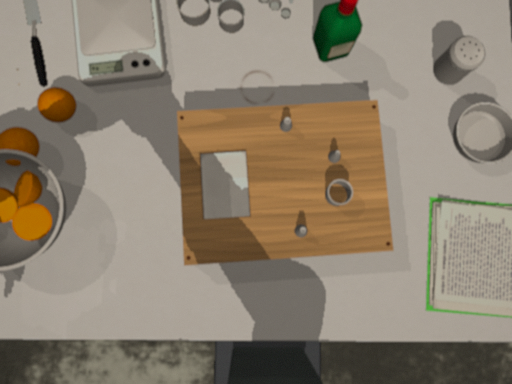

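View pics/scene0.png

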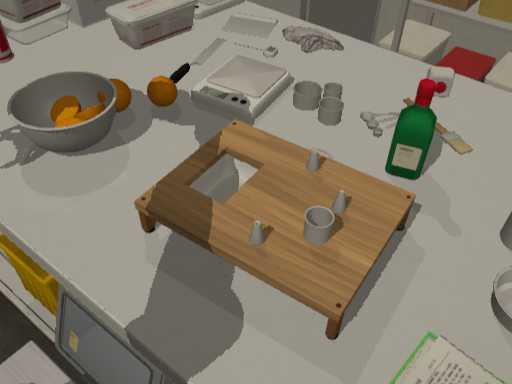

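The top view shows the opening at about (225,185), the nozzles at about (287,124), (335,156) and (301,231), and the ring at (340,191). The scene view agrees, with all the nozzles and the ring standing. Next I'll compute the geometry.

```bash
python3 - <<'E'
from h import *
im,f=cam("top")
C=np.array([ray(im,f,u,v,.08)[:2] for u,v in[(179,111),(377,101),(392,248),(186,264)]])
O=np.array([ray(im,f,u,v,.08)[:2] for u,v in[(201,152),(247,150),(250,216),(204,219)]])
c=C.mean(0); ax=(C[0]+C[3]-C[1]-C[2]);print("board",c,"sides",np.linalg.norm(C-np.roll(C,1,0),axis=1))
ax/=np.linalg.norm(ax);print("y axis",ax,"opening pred",c+.115*ax,"meas",O.mean(0))
g=cv2.resize(im["frame"][90:275,170:400],None,fx=3.4,fy=3.2,interpolation=cv2.INTER_CUBIC)
for u,v in[(287,124),(335,156),(301,231)]:print("top",ray(im,f,u,v,.097).round(3))
print("ring",ray(im,f,340,192,.1))
cv2.imwrite("pics/crop.png",g)
im,f=cam("scene")
for d in bot.trace("nozzle_a","scene"):
    r,cc=np.where(d["mask"]);lo=r.max();print("scene",d["p"],ray(im,f,cc.mean(),r.mean(),.096).round(3),cc.min(),cc.max(),r.min(),lo)
E
```

```text
board [0.56720095 0.0071866 ] sides [0.29739505 0.39449827 0.2924243  0.39379932]
y axis [-0.08272515  0.9965724 ] opening pred [0.55768756 0.12179242] meas [0.55606612 0.12095559]
top [0.673 0.004 0.097]
top [ 0.612 -0.089  0.097]
top [ 0.467 -0.024  0.097]
ring [ 0.54178209 -0.09743448  0.1       ]
scene 0.5 [ 0.609 -0.093  0.096] 333 345 191 213
scene 0.5 [0.671 0.003 0.096] 307 318 150 170
```

View pics/crop.png

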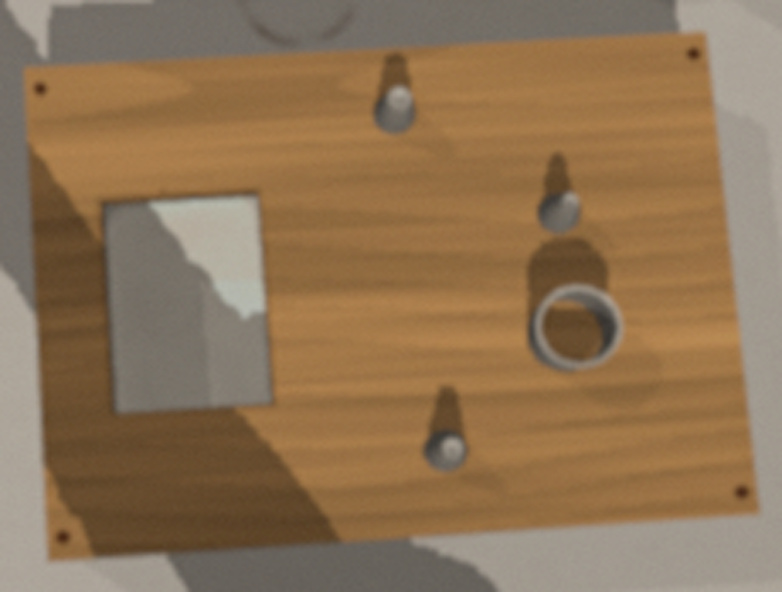

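```bash
cat >> h.py <<'E'
from scipy.spatial.transform import Rotation as Ro
O=np.array([.557,.121])
def push(p,goal=O,back=.042,z=.085):
    p=np.array(p);d=(goal-p)/np.linalg.norm(goal-p);s=p-back*d
    best=None;j0=np.array(bot.sense()["joint_positions"])
    for sg in(1,-1):
        x=np.array([*(sg*d),0]);zz=np.array([0,0,-1.]);q=Ro.from_matrix(np.c_[x,np.cross(zz,x),zz]).as_quat()
        js=[bot.ik([*a,h],q) for a in(s,goal) for h in(z,.17)]
        if any(j is None for j in js):continue
        c=max(np.abs(np.array(j)-j0).max() for j in js)
        if best is None or c<best[0]:best=(c,q)
    q=best[1];print("ik cost",best[0])
    bot.move_to([*s,.17],q)
    bot.line_to([*s,.1],rate=.15)
    print("down hit",bot.line_to([*s,z],rate=.05,until_force=6))
    bot.line_to([*goal,bot.sense()["position"][2]],rate=.08)
    st=bot.sense();print(st["position"],st["ft_force"],st["opening"])
    bot.line_to([*goal,.17],rate=.2);print("t",bot.sense()["time"])
E
python3 - <<'E'
from h import *
bot.set_gripper(.014)
push([.672,.006])
im,f=cam("scene");cv2.imwrite("pics/s1.png",im["frame"])
E
```

```text
ik cost 1.3938630015457216
down hit False
[0.55719042 0.12069398 0.08472684] [ 0.81262467 -0.04043928 -0.50498766] 0.01379325388794524
t 8.65
```

View pics/s1.png

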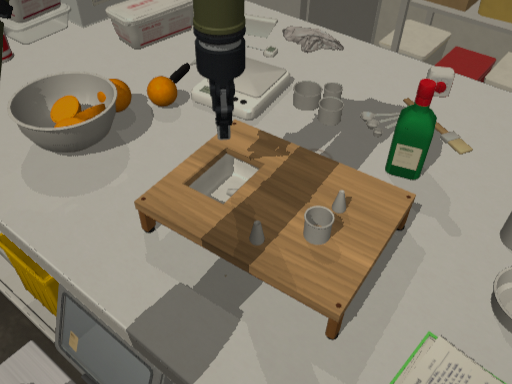

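The first nozzle is gone from the board and lies in the tub, at about (232,190). The other two and the ring at (318,226) haven't moved.

```bash
python3 - <<'E'
from h import *
push([.610,-.088])
push([.466,-.025])
st=bot.sense();bot.line_to([.557,.121,.23]);bot.move_to([.45,.35,.3],st["tcp_rot"])
bot.sleep(.5)
im,f=cam("scene");a=im["frame"];im,f=cam("top");b=im["frame"]
cv2.imwrite("pics/s2.png",cv2.resize(np.hstack([a[100:340,130:420],b[90:330,170:400]]),None,fx=1.5,fy=1.5))
print(bot.sense()["time"])
E
```

```text
ik cost 0.39227478210384437
down hit False
[0.55704778 0.12070997 0.08477011] [-0.30596839 -0.68355242  0.38732298] 0.013880775314802335
t 14.7167
ik cost 0.5625291942793181
down hit False
[0.55688834 0.12071024 0.08490326] [-0.23288727  0.56189046 -0.07617524] 0.01384272248879007
t 20.05
22.225
```

View pics/s2.png

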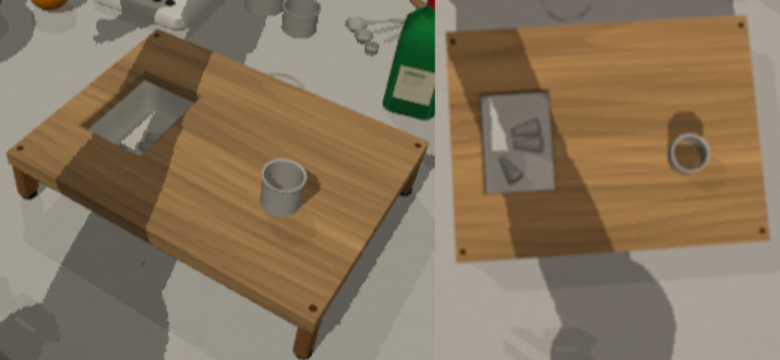

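The top view shows all three nozzles lying in the tub (crop pixels about (525,128), (527,144) and (511,169)). The ring stands where it was, and the arm is clear.

```bash
python3 -c "
from rig import bot
print(bot.job_done())"
```

```text
the job is handed in; nothing more can be done
None
```

I swept all three nozzles through the opening into the tub, left the ring cutter standing where it was, and handed the job in at about 22 s; no verdict came back, but the last picture showed everything in place.

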